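Load a stepped block into a latched assembly jig

TASK

First swing the jig's red latch fully open. Then take the blue-faced stepped block out of the rack, lay it down on the black mat with its blue face up and let go of it, pick it up again flat and seat it fully home in the jig's pocket, blue face up, and let go. Finally swing the latch back over the block to its closed stop, and leave the yellow-faced block and everything else on the bench where they are.

Things in the scene. Friction and masses are not known exactly. Their poses are not given: they have to be found in the camera images.
- insert_block: stepped light-wood block, one face blue (a blue layer 8 mm thick, seen from above as a stripe), 120 x 36 x 56 mm (x, y, z), 0.2 kg. Starts standing in the rack: origin at the centre of its 120 x 36 mm underside edge, x along its length, blue face at y = +18 mm, z along its 56 mm width (up while standing). Cut-away corner: nothing where x > 25 mm and z > 32 mm. Laid down, its y points up
- block_face (a point): centre of the block's blue face (block frame: 0, +18, 28 mm); axes as the block's
- block_back (a point): centre of the block's bare back face (block frame: 0, -18, 28 mm); axes as the block's. When seated it lies on pocket
- fixture: the jig, fixed: plywood base 216 x 130 x 12 mm (x, y, z), origin at the centre of its underside. A frame on it (walls 14 mm thick, top 28 mm above the bench) makes a pocket shaped like the block, 2 mm clearance each side, lead-in bevel 3 x 6 mm, key in the +x, -y corner. Seated, the block has its x along the jig's x, its z along the jig's -y, its y up; its top is 48 mm above the bench
- pocket (a point): centre of the pocket's 120 x 56 mm outline, on the pocket floor (jig frame: 22, 0, 12 mm); axes as the jig's
- latch (a joint): angle of the latch (rad): 0 = closed stop, bar pointing along the jig's +x over the pocket's near end; grows counter-clockwise seen from above to 1.9 = fully open stop, bar swung out over the jig's +y side. Stiff enough to stay where it is left
- latch_pivot (a point): the latch's vertical axis, at the underside of the bar (jig frame: -75, 0, 51 mm); axes as the jig's
- latch_knob (a point): middle of the latch's upright black knob, 18 mm across, 40 mm tall, 60 mm from the pivot on the end of the red bar (20 mm wide, 10 mm thick, underside 51 mm above the bench, 3 mm over a seated block). This point is 81 mm above the bench, the knob's top 101 mm; x points along the bar away from the pivot
- rack: fixed light-grey metal rack, base 150 x 160 x 10 mm, origin at the centre of its underside; two slots along its x, centred at y = +42 and -42 mm, between rails 18 mm high (tops 28 mm above the bench). One holds the stepped block, the other the plain block, both standing, blue or yellow face to the rack's +y
- mat: fixed black rubber mat 190 x 210 x 3 mm (x, y, z), origin at the centre of its underside
- plain_block: light-wood block with a yellow face, no cut-away corner, 100 x 36 x 56 mm, standing in the rack's other slot; origin at the centre of its underside. Leave it alone
- tape_roll: yellow roll lying flat, 96 mm across, 30 mm high; bystander, origin at the centre of its underside
- glue_bottle: white bottle, 52 mm across, 150 mm high; bystander, origin at the centre of its underside
- stapler: grey and black stapler 50 x 160 x 52 mm; bystander, origin at the centre of its underside
- spacer_a: lower of two stacked grey bars, 45 x 150 x 25 mm; bystander, origin at the centre of its underside
- spacer_b: upper of the two grey bars, 45 x 150 x 25 mm; bystander, origin at the centre of its underside

How it is judged:
By the outcome, as a careful person would: the job done as asked, in the order asked, and still so for the second after the job is handed in, with the robot touching nothing.
It also fails if it takes over 72 s, if anything falls off the work surface, if the arm or the gripper's body presses on something with over 40 N, if the wrist force passes 120 N, or if a joint passes its speed limit or range.

ROBOT

A 7-joint arm with a two-finger parallel gripper is mounted at the origin on the work surface. World frame = base frame: x ahead of the robot, y to its left, z up, the work surface at z = 0. Lengths are in mm, angles in rad, forces in N, time in s.
With the tool pointing down it reaches from about 400 to 875 mm from the base axis. Payload 4.4 kg.
Tool frame: the origin (TCP) lies between the finger pads; the fingertips stand 17 mm ahead of it and the grasp point (between the pads) lies 2 mm behind it; z points along the fingers, y is the line along which they close (so a half turn about z gives the same grasp; the last joint's range is limited). The gripper opens to 85 mm and grips with 20 to 120 N. Pads are 22 mm wide; open, the fingers measure 114 mm over their backs; the gripper's body (76 mm by 85 mm) begins 54 mm behind the grasp point. The pads swing forward as they close: fully open they stand 13 mm farther back than shut.
Start: joints at [-1.212, 0.628, 0.038, 1.517, -0.027, 0.996, -0.02], TCP at [267.869, 592.253, 248.313] pointing down, gripper open.
Joint ranges: [-3.06, 3.06], [-0.37, 2.12], [-1.25, 1.32], [0.18, 2.47], [-1.1, 4.24], [0.23, 1.98], [-2.94, 2.94]. Speed limits (rad/s): [2.57, 2.57, 3.14, 3.14, 3.14, 3.14, 3.14].

INTERFACE

Orientations are given as [roll, pitch, yaw] about the fixed x, y, z axes, in that order (R = Rz(yaw) Ry(pitch) Rx(roll)).
In Python, from cell import sensors, get_image, ctrl gives the robot as it stands.
- The arm moves only by the tool send_rows, never from a script. Its argument "series" is a list of rows, each a list of 3 entries, a list of its own where there are three numbers: the finger opening in mm, from 0 to 85.4, then the shift along the world's x, y, z in units of 60 mm (1.0 is 60 mm), then the turn, a rotation vector about the world's x, y, z in units of 5 degrees (1.0 is 5 degrees). A call has 1 to 8 rows; each row shifts and turns the commanded pose from where the row before left it; what a row does not reach is not made up. A row lasts 1/8 s, in which the tool goes at most 62.5 mm and 10.7 degrees, less where a joint would pass 70% of its speed; a pose out of reach is approached as far as the arm can. A call is refused whole if a number of a shift passes 1 or a number of a turn 1, either way. A call with a gripper value outside its range is refused whole. The fingers move at their own pace and stop on an object; the grip force is fixed at half the most. Time passes only in rows, so rows that do not move let the fingers close. It gives the time, the measured TCP pose, the force, the opening and the grip force at its end, in the units of the state.
- sensors.read_state(): the state, without advancing time (a new reading comes with each control period).
- get_image(name): name is "scene" or "top" or "wrist"; returns a dict with "img" (480x640x3 uint8, red, green, blue), "depth" (480x640 float32, mm along the optical axis (not along the pixel's ray), 0 where there is no reading), "vfov" (degrees; the focal length in pixels is half the picture's height over the tangent of half this angle, whatever the lens; pixels are square), "cx", "cy" (the principal point, pixels), "world_to_cam" (4x4, takes a point from world to camera coordinates). Camera axes: x right, y down, z forward; pixel columns grow to the right and rows downward; lengths in mm; the calibration is good to about 2 mm. A picture is of the moment at which its call begins.
- ctrl.finish_job(): hands the job in; it is judged then, once.
The state is a dict: "clock": time; "qpos": joint angles; "qd": joint speeds; "tau": joint torques, N m; "eef_pos": TCP position; "tool_rot": TCP orientation; "force": force on the tool from outside, world axes, zero at the start; "torque": the same for the moment, N m; "width": finger opening in mm; "gripper_force": force on a finger pad.
Only numpy, scipy, OpenCV 4.12 (cv2) and the standard library are available. Lean on these libraries where they do the work, as an engineer would, in place of code of your own. Each camera call takes 0.05 s, during which the arm holds its last target. There are 200 camera calls.

## Working session

There is one attempt and no reset: what is moved stays moved. The work goes in short steps, Python scripts to look and compute and a tool call to move; the robot and the scene stay as the last step left them, time stands still between calls to the robot, and variables do not carry over. Pictures are saved under pics/ and viewed, at most 10 in all, crops included, and the job is handed in when it is done.

Besides the shell and the picture viewer there is one more tool, called after "Call:" as name(argument=value, ...), one argument or row to a line, values as JSON. send_rows: Moves the arm, as the interface text tells. Its arguments: {"type":"object","properties":{"series":{"type":"array"}},"required":["series"]}

```bash
ls; mkdir -p pics; cat > h.py <<'E'
import numpy as np, cv2
from cell import sensors, get_image, ctrl
def grab(n):
    d=get_image(n); d['f']=240/np.tan(np.radians(d['vfov'])/2); return d
def cloud(d):
    Z=d['depth']; v,u=np.mgrid[:480,:640]
    P=np.stack([(u-d['cx'])*Z/d['f'],(v-d['cy'])*Z/d['f'],Z],-1)
    W=np.linalg.inv(d['world_to_cam']); Q=P@W[:3,:3].T+W[:3,3]; Q[Z==0]=np.nan; return Q
def ray(d,u,v,z):
    W=np.linalg.inv(d['world_to_cam']); r=W[:3,:3]@np.array([(u-d['cx'])/d['f'],(v-d['cy'])/d['f'],1]); o=W[:3,3]
    return o+r*(z-o[2])/r[2]
def save(d,n): cv2.imwrite('pics/'+n,d['img'][:,:,::-1])
E
python3 - <<'E'
from h import *
import pickle
s=sensors.read_state(); print({k:s[k] for k in('clock','eef_pos','tool_rot','force','width')})
for n in('top','scene'):
    d=grab(n); save(d,n+'0.png'); pickle.dump(d,open(n+'0.pkl','wb')); W=np.linalg.inv(d['world_to_cam']); print(n,d['f'],d['cx'],d['cy'],W.round(2).tolist())
E
```

```text
pics
{'clock': 0.0, 'eef_pos': array([267.59169908, 591.6896334 , 247.41793763]), 'tool_rot': array([-3.13969521e+00, -3.57369990e-05,  2.71677247e+00]), 'force': array([-0.18820831, -0.7241631 ,  1.34709982]), 'width': 85.60390736734855}
top 555.4556212142138 316.46125972171825 238.38663796066217 [[0.03, -1.0, 0.08, 482.17], [-1.0, -0.03, -0.0, 7.38], [0.0, -0.08, -1.0, 1171.68], [0.0, 0.0, 0.0, 1.0]]
scene 599.9568706575177 324.5938804470681 237.25599690254606 [[0.43, 0.68, -0.59, 1215.37], [0.9, -0.32, 0.29, -306.88], [0.01, -0.66, -0.75, 909.61], [0.0, 0.0, 0.0, 1.0]]
```

View pics/top0.png

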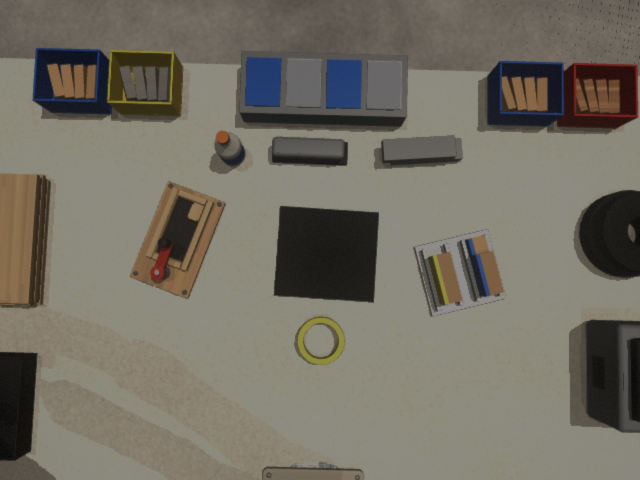

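View pics/scene0.png

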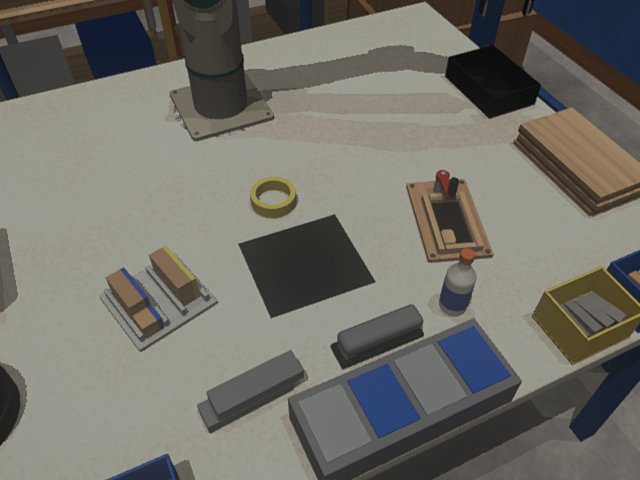

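The top view shows the jig at about (180,240), with the red pivot at (158,272), the knob at (165,243) and the key at (195,212). The mat is at (327,253). The blue block in the rack is at (485,265) and the yellow one at (443,278). The scene view confirms that the step is at the far (+x) end. Next I'll measure them.

```bash
cat > m1.py <<'E'
from h import *
import pickle
for n in('top','scene'):
    d=pickle.load(open(n+'0.pkl','rb')); Q=cloud(d); hsv=cv2.cvtColor(d['img'],cv2.COLOR_RGB2HSV); X,Y,Z=Q[...,0],Q[...,1],Q[...,2]
    H,S,V=[hsv[...,i] for i in range(3)]
    def rect(name,m):
        p=Q[m&np.isfinite(X)]
        if len(p)<8: print(n,name,len(p)); return
        (c,(w,h),a)=cv2.minAreaRect(p[:,:2].astype(np.float32)); 
        if w<h: w,h,a=h,w,a+90
        print(n,name,len(p),'c',np.round(c,1),'size',round(w,1),round(h,1),'ang',round((a+90)%180-90,2),'z',np.percentile(p[:,2],[5,50,95]).round(1),'mean',p.mean(0).round(1))
    rk=(X>330)&(X<530)&(Y<-150)&(Y>-380)
    rect('rack',rk&(Z>5)&(Z<20)|rk&(Z>20)&(Z<80))
    st=rk&(Y<-255) if 0 else rk
    rect('wood+bluetop',rk&(Z>57))
    blue=(H>105)&(H<130)&(S>120)
    rect('blue hi',rk&blue&(Z>60)); rect('blue lo',rk&blue&(Z>35)&(Z<50))
    yel=(H>22)&(H<35)&(S>120); rect('yel',rk&yel&(Z>57))
    red=((H<6)|(H>172))&(S>150)
    jg=(X>380)&(X<620)&(Y>180)&(Y<400)
    rect('red',jg&red&(Z>52)&(Z<75)); rect('knob',jg&(Z>90)&(Z<112)); rect('jigbase',jg&(Z>6)&(Z<110)); rect('walls',jg&(Z>23)&(Z<34))
    mt=(X>360)&(X<600)&(Y>-140)&(Y<140)&(V<60); rect('mat',mt&(abs(Z)<12))
E
python3 m1.py
```

```text
top rack 3478 c [ 432.2 -266.6] size 227.0 195.5 ang -89.92 z [ 6.9 29.4 67.3] mean [ 483.5 -287.5   37.2]
top wood+bluetop 1426 c [ 500.2 -298.5] size 123.7 87.9 ang -77.53 z [60.8 64.8 68.4] mean [ 493.2 -293.9   64.8]
top blue hi 123 c [ 497.1 -327.6] size 65.8 7.9 ang 15.34 z [61.6 64.6 68.3] mean [ 497.3 -327.4   64.7]
top blue lo 0
top yel 223 c [ 489.  -243.8] size 86.7 9.7 ang 15.14 z [59.  64.5 68.6] mean [ 487.9 -243.3   64.3]
top red 316 c [517.1 316.4] size 76.6 27.0 ang -13.54 z [57.1 60.5 64. ] mean [511.9 315.5  60.5]
top knob 73 c [550.4 303.5] size 16.0 16.0 ang 8.33 z [ 94.8 100.  104.2] mean [549.8 303.4  99.8]
top jigbase 5038 c [503.6 294.8] size 232.7 208.9 ang -0.01 z [ 8.4 13.3 61.1] mean [539.4 299.7  20.6]
top walls 944 c [559.3 299.6] size 158.3 90.4 ang -19.06 z [23.8 27.4 31.1] mean [563.7 292.4  27.4]
top mat 7066 c [525.3 -14.5] size 208.8 155.2 ang 88.06 z [-1.3  2.3  6. ] mean [523.9 -15.2   2.3]
scene rack 2907 c [ 431.8 -294.9] size 196.3 169.8 ang -0.03 z [ 7.7 47.7 67.3] mean [ 493.1 -303.5   41.3]
scene wood+bluetop 1388 c [ 499.5 -300. ] size 124.4 86.0 ang -78.0 z [62.  65.2 67.8] mean [ 494.8 -297.3   65.1]
scene blue hi 97 c [ 497.7 -328.5] size 67.6 6.1 ang 15.1 z [62.8 65.3 67.3] mean [ 499.  -328.3   65.2]
scene blue lo 0
scene yel 139 c [ 489.3 -244.6] size 83.3 7.7 ang 14.33 z [63.2 65.2 67.8] mean [ 490.1 -244.4   65.4]
scene red 105 c [509.6 311.5] size 59.1 23.1 ang -34.3 z [57.  59.9 62.5] mean [509.8 315.3  59.9]
scene knob 74 c [553.7 303. ] size 18.6 17.7 ang -83.7 z [ 91.6  98.7 101.6] mean [554.2 302.   97.7]
scene jigbase 3572 c [551.2 301.7] size 189.8 131.1 ang -19.25 z [ 8.4 12.8 63.4] mean [547.5 294.   22.1]
scene walls 716 c [562.3 297.9] size 150.5 89.8 ang -19.57 z [23.9 26.8 30.3] mean [561.9 290.6  26.8]
scene mat 6240 c [525.6 -15.4] size 210.3 154.3 ang 88.14 z [-0.7  2.1  5. ] mean [528.2 -19.    2.1]
```

```bash
cat > m2.py <<'E'
from h import *
import pickle
for n in('top','scene'):
    d=pickle.load(open(n+'0.pkl','rb')); Q=cloud(d); X,Y,Z=Q[...,0],Q[...,1],Q[...,2]
    hsv=cv2.cvtColor(d['img'],cv2.COLOR_RGB2HSV);H,S,V=[hsv[...,i] for i in range(3)]
    a=np.radians(15); e=np.array([np.cos(a),np.sin(a)]); f=np.array([-e[1],e[0]])
    s=X*e[0]+Y*e[1]; t=X*f[0]+Y*f[1]   # along / across
    rk=(X>380)&(X<600)&(Y<-180)&(Y>-420)
    for nm,m in(('hi',rk&(Z>58)),('lo',rk&(Z>36)&(Z<48)),('rail',rk&(Z>24)&(Z<32)),('base',rk&(Z>7)&(Z<14))):
        m=m&np.isfinite(X); k,l,st,_=cv2.connectedComponentsWithStats(m.astype(np.uint8))
        for i in range(1,k):
            if st[i,4]<60: continue
            q=l==i; print(n,nm,st[i,4],'s',np.percentile(s[q],[1,99]).round(1),'t',np.percentile(t[q],[1,99]).round(1),'z',np.median(Z[q]).round(1),'ang',[round(x,1) for x in [cv2.minAreaRect(np.c_[X[q],Y[q]].astype(np.float32))[2]]])
    A=lambda m:(lambda p:(np.linalg.svd(p-p.mean(0),full_matrices=False)[2][0],p.mean(0)))(np.c_[X[m],Y[m]])
    for nm,m in(('blue',rk&(H>105)&(H<130)&(S>100)&(Z>58)),('yel',rk&(H>22)&(H<35)&(S>120)&(Z>58)),('blue all',rk&(H>105)&(H<130)&(S>100)&(Z>33))):
        v,c=A(m); print(n,nm,np.degrees(np.arctan(v[1]/v[0])).round(2),'s',np.percentile(s[m],[1,99]).round(1),'t',np.percentile(t[m],[1,50,99]).round(1))
    # jig by base corners (z=12 contour)
    jg=(X>400)&(X<680)&(Y>150)&(Y<420)&(Z>7)&(Z<120)
    k,l,st,_=cv2.connectedComponentsWithStats(jg.astype(np.uint8)); i=1+st[1:,4].argmax(); q=(l==i)&(Z<20)
    c,sz,an=cv2.minAreaRect(np.c_[X[q],Y[q]].astype(np.float32)); print(n,'jig',np.round(c,1),np.round(sz,1),round(an,2))
    mt=(X>360)&(X<700)&(Y>-150)&(Y<140)&(V<60)&(abs(Z)<12);c,sz,an=cv2.minAreaRect(np.c_[X[mt],Y[mt]].astype(np.float32)); print(n,'mat',np.round(c,1),np.round(sz,1),round(an,2))
    for nm,m in(('walls',jg&(Z>24)&(Z<32)&(l==i)),):
        c,sz,an=cv2.minAreaRect(np.c_[X[m],Y[m]].astype(np.float32)); print(n,nm,np.round(c,1),np.round(sz,1),round(an,2))
    tp=(X>350)&(X<450)&(Y>-80)&(Y<80)&(Z>15); print('tape',X[tp].mean(),Y[tp].mean())
E
python3 m2.py
```

```text
top hi 819 s [361.5 445.1] t [-477.8 -441.1] z 64.8 ang [15.8]
top hi 947 s [365.2 463.1] t [-393.7 -357.4] z 64.9 ang [15.1]
top lo 341 s [409.3 480.4] t [-477.1 -441.1] z 41.0 ang [15.6]
top rail 300 s [353.6 479.7] t [-442.7 -430.9] z 26.9 ang [14.9]
top rail 266 s [354.  479.5] t [-358.5 -347.2] z 27.1 ang [14.8]
top base 1675 s [342.9 490.7] t [-494.1 -337.8] z 9.5 ang [15.0]
top blue 15.22 s [363.1 444.4] t [-449.2 -445.1 -441.1]
top yel 15.06 s [366.8 462. ] t [-366.5 -361.3 -357.2]
top blue all 15.33 s [363.8 478.5] t [-449.1 -444.9 -441.2]
top jig [563.2 298. ] [131.8 216.2] 70.77
top mat [542.4 -14.8] [208.7 189. ] 87.78
top walls [571.3 295.1] [ 89.3 179. ] 70.75
tape 384.57971874733886 -7.423219107067447
scene hi 977 s [365.9 465.9] t [-395.2 -359.3] z 65.1 ang [15.1]
scene hi 908 s [362.1 447.8] t [-479.  -443.3] z 65.2 ang [15.2]
scene lo 163 s [367.9 467.3] t [-395.7 -359.7] z 41.7 ang [33.8]
scene lo 492 s [372.5 482.9] t [-479.2 -443.2] z 41.5 ang [15.0]
scene rail 446 s [355.7 483.3] t [-405.4 -349.8] z 27.2 ang [15.5]
scene rail 535 s [354.6 483.3] t [-489.1 -433.1] z 27.4 ang [15.0]
scene base 1969 s [346.2 493.1] t [-498.6 -340.5] z 9.6 ang [15.2]
scene blue 15.07 s [362.2 445.5] t [-449.2 -446.3 -443.1]
scene yel 15.02 s [368.2 464.7] t [-366.5 -363.1 -359.6]
scene blue all 15.11 s [362.7 481. ] t [-449.2 -446.2 -443. ]
scene jig [566.  296.7] [131.4 221. ] 70.76
scene mat [544.8 -16.1] [209.6 192.4] 87.5
scene walls [576.1 293. ] [ 89.8 179.6] 70.43
tape 389.752843426694 -12.306125237904325
```

Call:
send_rows(
  series=[
    [85,[0.67,-0.69,0],[0,0,1]],
    [85,[0.67,-0.69,0],[0,0,0]],
    [85,[0.67,-0.69,0],[0,0,0]],
    [85,[0.67,-0.69,0],[0,0,0]],
    [85,[0.67,-0.69,0],[0,0,0]],
    [85,[0.67,-0.69,0],[0,0,0]],
    [60,[0.68,-0.69,0],[0,0,0]],
    [60,[0,0,-0.5],[0,0,0]],
  ],
)

```text
clock: 1.1
eef_pos: [556.0, 296.5, 219.7]
tool_rot: [3.14, 0.007, 2.794]
force: [-0.6, 0.6, -0.6]
width: 60.0
gripper_force: 0.0
```

```bash
cat > w.py <<'E'
from h import *
import sys
d=grab('wrist'); save(d,sys.argv[1]); s=sensors.read_state(); print(s['clock'],s['eef_pos'],s['tool_rot'],s['width'],s['qpos'].round(2) if hasattr(s['qpos'],'round') else s['qpos'])
Q=cloud(d); X,Y,Z=Q[...,0],Q[...,1],Q[...,2]
m=(Z>93)&(Z<108)&(abs(X-550)<40)&(abs(Y-302)<40); print('knob',m.sum(),[np.percentile(a[m],[1,50,99]).round(1) for a in(X,Y,Z)] if m.any() else '')
E
python3 w.py wr1.png
```

```text
1.15 [550.36823487 298.14246901 214.13973091] [-3.13670452e+00 -2.07646475e-03  2.79830709e+00] 60.107926217707124 [-0.55  0.63  0.02  1.62 -0.01  0.89  0.7 ]
knob 705 [array([542.6, 550. , 559.1]), array([295.4, 303.8, 312. ]), array([ 93.6, 100.4, 102.2])]
```

Call:
send_rows(
  series=[
    [60,[0,0.02,-0.8],[0,0,0]],
    [60,[0,0,-0.8],[0,0,0]],
    [50,[0,0,-0.6],[0,0,0]],
    [40,[0,0,0],[0,0,0]],
    [40,[0,0,0],[0,0,0]],
  ],
)

```text
clock: 1.78
eef_pos: [550.4, 304.6, 87.7]
tool_rot: [3.14, 0.001, 2.805]
force: [-0.0, 0.2, -0.4]
width: 40.3
gripper_force: 0.0
```

```bash
python3 -c "
import numpy as np
t=np.radians(-19.2+5*np.arange(25));print(np.c_[np.diff(np.cos(t)),np.diff(np.sin(t))].round(3).tolist())"
```

```text
[[0.025, 0.084], [0.018, 0.085], [0.01, 0.087], [0.003, 0.087], [-0.005, 0.087], [-0.013, 0.086], [-0.02, 0.085], [-0.027, 0.083], [-0.035, 0.08], [-0.041, 0.077], [-0.048, 0.073], [-0.054, 0.068], [-0.06, 0.063], [-0.065, 0.058], [-0.07, 0.052], [-0.074, 0.046], [-0.078, 0.039], [-0.081, 0.032], [-0.084, 0.025], [-0.085, 0.018], [-0.087, 0.01], [-0.087, 0.003], [-0.087, -0.005], [-0.086, -0.013]]
```

Call:
send_rows(
  series=[
    [20,[0,0,0],[0,0,0]],
    [20,[0,0,0],[0,0,0]],
    [20,[0,0,0],[0,0,0]],
  ],
)

```text
clock: 2.15
eef_pos: [550.2, 303.8, 87.1]
tool_rot: [3.141, 0.001, 2.804]
force: [-0.2, -0.1, -0.8]
width: 20.1
gripper_force: 0.0
```

Call:
send_rows(
  series=[
    [20,[0.025,0.084,0],[0,0,1]],
    [20,[0.018,0.085,0],[0,0,1]],
    [20,[0.01,0.087,0],[0,0,1]],
    [20,[0.003,0.087,0],[0,0,1]],
    [20,[-0.005,0.087,0],[0,0,1]],
    [20,[-0.013,0.086,0],[0,0,1]],
    [20,[-0.02,0.085,0],[0,0,1]],
    [20,[-0.027,0.083,0],[0,0,1]],
  ],
)

```text
clock: 3.15
eef_pos: [549.3, 343.4, 86.4]
tool_rot: [-3.14, -0.001, -2.779]
force: [-0.4, -0.8, 1.5]
width: 20.1
gripper_force: 0.9
```

Call:
send_rows(
  series=[
    [20,[-0.035,0.08,0],[0,0,1]],
    [20,[-0.041,0.077,0],[0,0,1]],
    [20,[-0.048,0.073,0],[0,0,1]],
    [20,[-0.054,0.068,0],[0,0,1]],
    [20,[-0.06,0.063,0],[0,0,1]],
    [20,[-0.065,0.058,0],[0,0,1]],
    [20,[-0.07,0.052,0],[0,0,1]],
    [20,[-0.074,0.046,0],[0,0,1]],
  ],
)

```text
clock: 4.15
eef_pos: [523.1, 374.2, 86.3]
tool_rot: [-3.14, -0.002, -2.081]
force: [0.8, -1.9, 0.5]
width: 20.0
gripper_force: 0.9
```

Call:
send_rows(
  series=[
    [20,[-0.078,0.039,0],[0,0,1]],
    [20,[-0.081,0.032,0],[0,0,1]],
    [20,[-0.084,0.025,0],[0,0,1]],
    [20,[-0.085,0.018,0],[0,0,1]],
    [20,[-0.087,0.01,0],[0,0,1]],
    [20,[-0.06,0,0],[0,0,0]],
    [20,[0,0,0],[0,0,0]],
  ],
)

```text
clock: 5.03
eef_pos: [494.0, 383.1, 86.4]
tool_rot: [-3.141, -0.0, -1.648]
force: [1.6, 0.1, -0.2]
width: 20.5
gripper_force: 0.4
```

Call:
send_rows(
  series=[
    [20,[-0.05,0,0],[0,0,0]],
    [20,[0,0,0],[0,0,0]],
    [20,[-0.03,0,0],[0,0,0]],
    [20,[0,0,0],[0,0,0]],
  ],
)

```text
clock: 5.52
eef_pos: [492.1, 383.3, 86.6]
tool_rot: [-3.137, 0.002, -1.648]
force: [8.2, 0.4, -4.9]
width: 20.0
gripper_force: 4.0
```

Call:
send_rows(
  series=[
    [45,[0.03,0,0],[0,0,0]],
    [45,[0,0,0],[0,0,0]],
    [45,[0,0,0.9],[0,0,0]],
    [45,[0,0,0.9],[0,0,0]],
    [45,[0,0,0.9],[0,0,-1]],
    [45,[0,-0.6,0],[0,0,-1]],
    [45,[0,-0.6,0],[0,0,-1]],
    [45,[0,-0.6,0],[0,0,-1]],
  ],
)

```text
clock: 6.52
eef_pos: [489.9, 274.3, 248.4]
tool_rot: [3.141, -0.001, -1.998]
force: [0.0, 0.6, -0.2]
width: 44.8
gripper_force: 0.0
```

Call:
send_rows(
  series=[
    [45,[0,-0.6,0],[0,0,-1]],
    [45,[0,-0.6,0],[0,0,-1]],
    [45,[0,-0.6,0],[0,0,-1]],
    [45,[0,-0.6,0],[0,0,-1]],
    [45,[0,-0.6,0],[0,0,-1]],
    [45,[0,-0.6,0],[0,0,-1]],
    [45,[0,-0.6,0],[0,0,-1]],
    [45,[0,-0.6,0],[0,0,-1]],
  ],
)

```text
clock: 7.52
eef_pos: [490.2, -13.3, 248.3]
tool_rot: [3.141, -0.001, -2.696]
force: [0.9, -0.1, 0.9]
width: 45.1
gripper_force: 0.0
```

Call:
send_rows(
  series=[
    [45,[0.02,-0.2,0],[0,0,-1]],
    [45,[0.02,-0.2,0],[0,0,-1]],
    [45,[0.02,-0.2,0],[0,0,-1]],
    [45,[0.02,-0.2,0],[0,0,-1]],
    [45,[0.02,-0.2,0],[0,0,-1]],
    [45,[0.02,-0.2,0],[0,0,-1]],
    [45,[0.02,-0.2,0],[0,0,-1]],
    [45,[0.02,-0.2,0],[0,0,-1]],
  ],
)

```text
clock: 8.52
eef_pos: [500.0, -108.2, 248.2]
tool_rot: [3.141, -0.001, 2.889]
force: [0.0, -0.7, 0.5]
width: 44.8
gripper_force: 0.0
```

Call:
send_rows(
  series=[
    [45,[0.02,-0.2,0],[0,0,-1]],
    [45,[0.02,-0.2,0],[0,0,-1]],
    [45,[0.02,-0.2,0],[0,0,-1]],
    [45,[0.02,-0.2,0],[0,0,-1]],
    [45,[0.02,-0.2,0],[0,0,-1]],
    [45,[0.02,-0.2,0],[0,0,-1]],
    [45,[0.02,-0.2,0],[0,0,-1]],
    [45,[0.02,-0.2,0],[0,0,-1]],
  ],
)

```text
clock: 9.52
eef_pos: [509.8, -204.0, 248.1]
tool_rot: [3.141, -0.002, 2.191]
force: [0.7, 0.1, -0.2]
width: 45.2
gripper_force: 0.0
```

Call:
send_rows(
  series=[
    [45,[0.02,-0.2,0],[0,0,-1]],
    [45,[0.02,-0.2,0],[0,0,-1]],
    [45,[0.02,-0.2,0],[0,0,-1]],
    [45,[0.02,-0.2,0],[0,0,-1]],
    [45,[0.02,-0.2,0],[0,0,-1]],
    [45,[0.02,-0.2,0],[0,0,-1]],
    [45,[0.02,-0.2,0],[0,0,-1]],
    [45,[0.02,0,0],[0,0,-1]],
  ],
)

```text
clock: 10.52
eef_pos: [519.3, -288.9, 248.0]
tool_rot: [-3.141, -0.001, 1.491]
force: [0.2, 0.3, 0.1]
width: 44.8
gripper_force: 0.0
```

Call:
send_rows(
  series=[
    [60,[0,0,0],[0,0,-1]],
    [60,[0,0,0],[0,0,-1]],
    [60,[0,0,0],[0,0,-1]],
    [60,[0,0,0],[0,0,-1]],
    [60,[0,0,0],[0,0,-1]],
    [60,[0,0,0],[0,0,-1]],
    [60,[0,0,0],[0,0,0]],
  ],
)

```text
clock: 11.4
eef_pos: [519.7, -287.7, 248.0]
tool_rot: [-3.14, -0.001, 0.973]
force: [0.4, -0.8, 0.1]
width: 60.1
gripper_force: 0.0
```

```bash
python3 - <<'E'
from h import *
import pickle
s=sensors.read_state(); print(s['clock'],s['eef_pos'],np.degrees(s['tool_rot']),s['qpos'],s['width'])
d=grab('wrist'); pickle.dump(d,open('w2.pkl','wb')); save(d,'w2.png'); Q=cloud(d); X,Y,Z=Q[...,0],Q[...,1],Q[...,2]
a=np.radians(15.1); ss=X*np.cos(a)+Y*np.sin(a); t=-X*np.sin(a)+Y*np.cos(a)
for lo,hi in((58,72),(36,48)):
    m=(Z>lo)&(Z<hi)&(t<-425)&(t>-500)
    print(m.sum(),np.percentile(ss[m],[1,99]).round(1),np.percentile(t[m],[1,99]).round(1),np.median(Z[m]),cv2.minAreaRect(np.c_[X[m],Y[m]].astype(np.float32)))
t=grab('top');Q=cloud(t);X,Y,Z=Q[...,0],Q[...,1],Q[...,2]
m=(Z>92)&(Z<112)&(abs(X-500)<120)&(abs(Y-340)<80); print('knob',m.sum(),X[m].mean(),Y[m].mean())
E
```

```text
11.4 [ 519.72545736 -287.69327184  247.96066741] [-1.79922038e+02 -4.41404240e-02  5.57558726e+01] [ 0.18402715  0.58251059  0.44009161  1.68744502 -0.29563646  0.93931913
  0.1392304 ] 60.07119482336901
4917 [361.3 445.4] [-479.5 -443.8] 65.62970594717876 ((509.34918212890625, -341.1441345214844), (85.49153137207031, 37.02622985839844), 15.095126152038574)
2525 [366.6 651.6] [-479.6 -443.6] 41.67832198785902 ((610.6094970703125, -313.6104736328125), (294.8266296386719, 36.824134826660156), 15.122682571411133)
knob 75 492.60454128027175 380.9951781576812
```

Call:
send_rows(
  series=[
    [60,[0.02,-0.4,0],[0,0,-1]],
    [60,[0,-0.43,0],[0,0,-1]],
    [60,[0,0,0],[0,0,-1]],
    [60,[0,0,0],[0,0,-1]],
    [60,[0,0,-0.4],[0,0,-1]],
    [60,[0,0,-0.4],[0,0,-1]],
    [60,[0,0,-0.4],[0,0,-1]],
    [60,[0,0,-0.4],[0,0,-1]],
  ],
)

```text
clock: 12.5
eef_pos: [521.1, -338.2, 151.5]
tool_rot: [-3.141, -0.0, 0.272]
force: [1.1, 0.3, -0.3]
width: 60.4
gripper_force: 0.0
```

Call:
send_rows(
  series=[
    [60,[0,0,-0.6],[0,0,-0.13]],
    [60,[0,0,-0.6],[0,0,0]],
    [60,[0,0,-0.43],[0,0,0]],
    [60,[0,0,0],[0,0,0]],
    [60,[0,0,0],[0,0,0]],
  ],
)

```text
clock: 13.12
eef_pos: [521.5, -339.2, 55.5]
tool_rot: [3.141, -0.001, 0.262]
force: [-0.0, -0.1, -0.1]
width: 60.0
gripper_force: 0.0
```

Call:
send_rows(
  series=[
    [50,[0,0.02,0],[0,0,0]],
    [32,[0,0,0],[0,0,0]],
    [25,[0,0,0],[0,0,0]],
    [25,[0,0,0],[0,0,0]],
    [25,[0,0,0],[0,0,0]],
    [25,[0,0,0],[0,0,0]],
  ],
)

```text
clock: 13.88
eef_pos: [521.7, -337.6, 55.8]
tool_rot: [3.141, -0.002, 0.262]
force: [0.5, 0.7, 6.5]
width: 35.1
gripper_force: 61.1
```

Call:
send_rows(
  series=[
    [25,[0,0,0.5],[0,0,0]],
    [25,[0,0,0.9],[0,0,0]],
    [25,[0,0,0.9],[0,0,0]],
    [25,[0,0,0.7],[0,0,0]],
    [25,[0.03,0.5,0],[0,0,0]],
    [25,[0.03,0.5,0],[0.97,0.26,0]],
    [25,[0.03,0.5,0],[0.97,0.26,0]],
    [25,[0.03,0.5,0],[0.97,0.26,0]],
  ],
)

```text
clock: 14.88
eef_pos: [528.2, -216.4, 234.7]
tool_rot: [-2.876, -0.0, 0.262]
force: [0.4, -0.1, -1.6]
width: 34.8
gripper_force: 61.0
```

Call:
send_rows(
  series=[
    [25,[0.03,0.5,0],[0.97,0.26,0]],
    [25,[0.03,0.5,0],[0.97,0.26,0]],
    [25,[0.03,0.5,0],[0.97,0.26,0]],
    [25,[0.03,0.5,0],[0.97,0.26,0]],
    [25,[0.03,0.5,0],[0.97,0.26,0]],
    [25,[0,0,0],[0.97,0.26,0]],
    [25,[0,0,0],[0.97,0.26,0]],
    [25,[0,0,0],[0,0,0]],
  ],
)

```text
clock: 15.88
eef_pos: [536.8, -68.9, 232.8]
tool_rot: [-2.266, 0.003, 0.26]
force: [-0.6, 0.3, -2.3]
width: 35.3
gripper_force: 61.1
```

```bash
python3 - <<'E'
from h import *
from scipy.spatial.transform import Rotation as R
s=sensors.read_state(); r=R.from_euler('xyz',s['tool_rot']).as_matrix(); print(s['clock'],s['eef_pos'],s['qpos'],s['force'],'\n',r.round(3)); d=grab('scene'); save(d,'s3.png')
E
```

```text
15.875 [536.750591   -68.93047498 232.76919338] [ 0.25986436  0.84883644  0.32837721  1.53944332 -0.78055215  1.59192595
 -0.41691522] [-0.58932404  0.29342171 -2.26487274] 
 [[ 0.966  0.163 -0.199]
 [ 0.257 -0.62   0.742]
 [-0.003 -0.768 -0.641]]
```

View pics/s3.png

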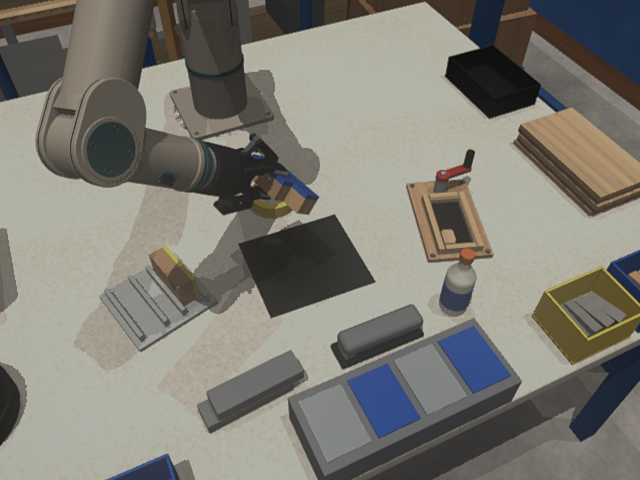

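The view shows the block tilted 50° in the gripper with its blue face up at (290,190). The latch is open at (460,170) and the plain block is still in the rack. Next I'll lower the block to the mat.

Call:
send_rows(
  series=[
    [25,[0,0.5,-0.5],[0,0,0]],
    [25,[0,0.45,-0.6],[0,0,0]],
    [25,[0,0,-0.8],[0,0,0]],
    [25,[0,0,-0.6],[0,0,0]],
    [25,[0,0,-0.3],[0,0,0]],
    [25,[0,0,-0.1],[0,0,0]],
    [25,[0,0,-0.1],[0,0,0]],
    [25,[0,0,-0.05],[0,0,0]],
  ],
)

```text
clock: 16.92
eef_pos: [537.8, -10.7, 52.2]
tool_rot: [-2.266, -0.001, 0.262]
force: [-0.5, 0.2, -2.4]
width: 35.1
gripper_force: 61.0
```

Call:
send_rows(
  series=[
    [25,[0,0,-0.04],[0,0,0]],
    [25,[0,0,-0.03],[0,0,0]],
    [25,[0,0,0],[0,0,0]],
  ],
)

```text
clock: 17.3
eef_pos: [537.2, -10.5, 47.4]
tool_rot: [-2.265, -0.0, 0.262]
force: [-0.2, -0.5, -1.4]
width: 35.2
gripper_force: 61.0
```

Call:
send_rows(
  series=[
    [25,[0,0,-0.02],[0,0,0]],
    [38,[0,0,0],[0,0,0]],
    [42,[0,0,0],[0,0,0]],
    [42,[0,0,0],[0,0,0]],
    [42,[0.04,-0.15,0.13],[0,0,0]],
    [42,[0.04,-0.15,0.13],[0,0,0]],
  ],
)

```text
clock: 18.05
eef_pos: [542.3, -29.4, 62.3]
tool_rot: [-2.266, -0.0, 0.262]
force: [-0.0, 0.1, -0.0]
width: 42.2
gripper_force: 0.1
```

```bash
python3 - <<'E'
from h import *
s=sensors.read_state(); print(s['clock'],s['eef_pos'],s['force'],s['width'],s['gripper_force']); d=grab('scene'); cv2.imwrite('pics/s4.png',cv2.resize(d['img'][130:330,150:400,::-1],None,fx=2.5,fy=2.5))
E
```

```text
18.05 [542.29283547 -29.40165734  62.31105056] [-0.01902823  0.10546064 -0.04436545] 42.166301552525 0.1478710925039195
```

View pics/s4.png

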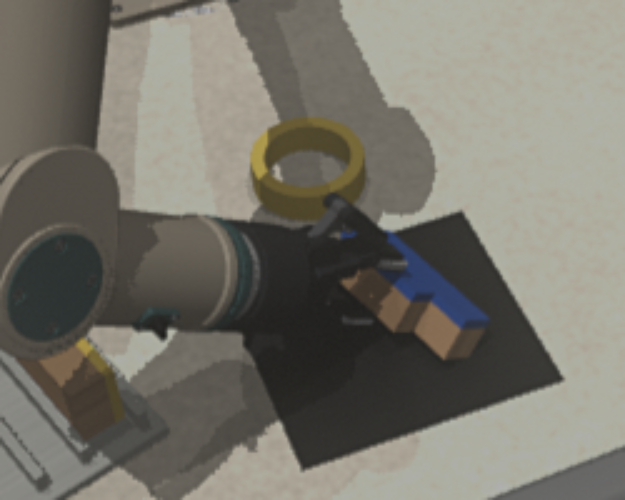

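The crop shows the block resting on the mat, blue side up at about (430,290), slightly propped on the lower finger. I'll keep backing the tool out.

Call:
send_rows(
  series=[
    [42,[0.04,-0.15,0.13],[0,0,0]],
    [42,[0.04,-0.15,0.13],[0,0,0]],
    [42,[0.04,-0.15,0.13],[0,0,0]],
    [42,[0.05,-0.3,0.3],[0,0,0]],
    [60,[0,0,0.8],[-0.97,-0.26,0]],
    [70,[0,0,0.8],[-0.97,-0.26,0]],
    [70,[0,0,0.6],[-0.97,-0.26,0]],
    [70,[0,0,0],[-0.97,-0.26,0]],
  ],
)

```text
clock: 19.1
eef_pos: [553.6, -74.5, 238.8]
tool_rot: [-2.621, -0.006, 0.261]
force: [0.0, 0.6, -0.8]
width: 70.0
gripper_force: 0.0
```

Call:
send_rows(
  series=[
    [75,[0,0,0],[-0.97,-0.26,0]],
    [75,[0,0,0],[-0.97,-0.26,0]],
    [75,[0,0,0],[-0.97,-0.26,0]],
    [75,[0,0,0],[-0.97,-0.26,0]],
    [75,[0,0,0],[-0.97,-0.26,0]],
    [75,[0,0,0],[-0.97,-0.26,0]],
    [75,[0,0,0],[0,0,0]],
  ],
)

```text
clock: 19.98
eef_pos: [552.0, -71.2, 235.3]
tool_rot: [-3.14, 0.0, 0.265]
force: [-0.5, 0.3, -0.6]
width: 74.9
gripper_force: 0.0
```

```bash
cat > m3.py <<'E'
from h import *
s=sensors.read_state(); print(s['clock'],s['eef_pos'],np.degrees(s['tool_rot']),s['qpos'])
for n in('wrist','top'):
    d=grab(n); save(d,n+'5.png'); Q=cloud(d); X,Y,Z=Q[...,0],Q[...,1],Q[...,2]
    hsv=cv2.cvtColor(d['img'],cv2.COLOR_RGB2HSV);H,S,V=[hsv[...,i] for i in range(3)]
    m=(H>105)&(H<130)&(S>100)&(abs(X-540)<150)&(abs(Y+15)<130)&(Z<80)
    p=np.c_[X[m],Y[m]].astype(np.float32)
    if len(p)<50: print(n,len(p));continue
    c,sz,a=cv2.minAreaRect(p)
    print(n,len(p),c,sz,a,'z',np.percentile(Z[m],[2,50,98]),'mean',p.mean(0))
    b=cv2.boxPoints((c,sz,a)); print(b.round(1).tolist())
E
python3 m3.py
```

```text
19.975 [551.97457264 -71.17893952 235.31597659] [-1.79892030e+02  1.62010768e-02  1.52072597e+01] [-0.34742181  0.59343556  0.67153207  1.80829662 -0.46113822  0.90290166
 -0.77125827]
wrist 10155 (534.4295043945312, -11.730331420898438) (136.32920837402344, 90.01754760742188) 14.949824333190918 z [ 2.6094803  38.58824057 40.13002664] mean [539.88434  -12.829724]
[[457.0, 14.199999809265137], [480.20001220703125, -72.80000305175781], [611.9000244140625, -37.599998474121094], [588.7000122070312, 49.29999923706055]]
top 491 (561.8196411132812, 4.023281097412109) (82.2449722290039, 34.75141525268555) 15.137001991271973 z [ 3.05721198 38.22244238 42.53526149] mean [566.12634    8.059204]
[[517.5999755859375, 10.100000381469727], [526.7000122070312, -23.5], [606.0999755859375, -2.0], [597.0, 31.5]]
```

```bash
cat > m4.py <<'E'
from h import *
d=grab('wrist'); Q=cloud(d); X,Y,Z=Q[...,0],Q[...,1],Q[...,2]
hsv=cv2.cvtColor(d['img'],cv2.COLOR_RGB2HSV);H,S,V=[hsv[...,i] for i in range(3)]
m=(H>105)&(H<130)&(S>100)&(abs(X-540)<150)&(abs(Y+15)<130)&(Z<44)&(Z>34)
p=np.c_[X[m],Y[m]].astype(np.float32); c,sz,a=cv2.minAreaRect(p); print(c,sz,a,np.median(Z[m]))
r=np.radians(a if sz[0]>sz[1] else a-90); 
e=np.array([np.cos(r),np.sin(r)]); f=np.array([-e[1],e[0]]); q=(p-np.array(c)); u=q@e; v=q@f
for k in(-50,-30,0,20,40,55): w=abs(u-k)<3; print(k,np.percentile(v[w],[1,99]).round(1))
for k in(-20,0,20): w=abs(v-k)<3; print(k,np.percentile(u[w],[1,99]).round(1))
print(sensors.read_state()['eef_pos'])
E
python3 m4.py
```

```text
(543.23388671875, -14.414260864257812) (120.74261474609375, 56.51765823364258) 14.990583419799805 38.63782612327475
-50 [-27.8  27.3]
-30 [-28.1  27.5]
0 [-27.9  27.3]
20 [-28.   27.4]
40 [-4.1 27.5]
55 [-4.1 27.4]
-20 [-58.6  24.7]
0 [-58.6  59.2]
20 [-58.3  59.1]
[552.26928366 -74.26096466 235.38113229]
```

Call:
send_rows(
  series=[
    [75,[-0.21,0.5,0],[0,0,0]],
    [75,[0,0.48,-0.8],[0,0,0]],
    [75,[0,0,-0.9],[0,0,0]],
    [75,[0,0,-0.8],[0,0,0]],
    [75,[0,0,0],[0,0,0]],
    [75,[0,0,0],[0,0,0]],
  ],
)

```text
clock: 20.88
eef_pos: [540.8, -16.1, 86.5]
tool_rot: [3.141, -0.002, 0.26]
force: [0.7, -0.3, 0.2]
width: 74.7
gripper_force: 0.0
```

Call:
send_rows(
  series=[
    [75,[-0.02,0,-0.4],[0,0,0]],
    [75,[0,0,-0.3],[0,0,0]],
    [75,[0,0,-0.12],[0,0,0]],
    [70,[0,0,0],[0,0,0]],
    [60,[0,0,0],[0,0,0]],
    [45,[0,0,0],[0,0,0]],
    [45,[0,0,0],[0,0,0]],
    [45,[0,0,0],[0,0,0]],
  ],
)

```text
clock: 21.88
eef_pos: [538.9, -14.8, 36.9]
tool_rot: [3.141, -0.001, 0.262]
force: [-0.5, -0.4, 5.2]
width: 54.8
gripper_force: 64.1
```

Call:
send_rows(
  series=[
    [45,[0,0,0.6],[0,0,0]],
    [45,[0,0,0.9],[0,0,0]],
    [45,[0,0,0.9],[0,0,0]],
    [45,[0,0,0.9],[0,0,0]],
    [45,[0.1,0.73,0],[0,0,-0.98]],
    [45,[0.1,0.73,0],[0,0,-0.98]],
    [45,[0.1,0.73,0],[0,0,-0.98]],
    [45,[0.1,0.73,0],[0,0,-0.98]],
  ],
)

```text
clock: 22.88
eef_pos: [562.1, 162.2, 234.1]
tool_rot: [-3.141, 0.0, -0.083]
force: [0.8, -0.2, -3.2]
width: 54.2
gripper_force: 64.6
```

Call:
send_rows(
  series=[
    [45,[0.1,0.73,0],[0,0,-0.98]],
    [45,[0.1,0.73,0],[0,0,-0.98]],
    [45,[0.1,0.73,0],[0,0,-0.98]],
    [45,[0,0,0],[0,0,0]],
    [45,[0,0,0],[0,0,0]],
  ],
)

```text
clock: 23.5
eef_pos: [580.0, 291.3, 233.7]
tool_rot: [3.14, 0.0, -0.336]
force: [0.6, 1.0, -1.8]
width: 54.9
gripper_force: 64.6
```

```bash
cat > m5.py <<'E'
from h import *
s=sensors.read_state(); print(s['clock'],s['eef_pos'],np.degrees(s['tool_rot']),s['width'])
import pickle
for n in('wrist','top'):
    d=grab(n); pickle.dump(d,open(n+'6.pkl','wb')); save(d,n+'6.png'); Q=cloud(d); X,Y,Z=Q[...,0],Q[...,1],Q[...,2]
    for nm,c0,lo,hi in(('wall',(585,290),23,32),('base',(564,297),8,16),('floor?',(585,290),8,16),('blockface',(585,290),190,260)):
        m=(Z>lo)&(Z<hi)&(np.hypot(X-c0[0],Y-c0[1])<140)
        if m.sum()<50: print(n,nm,m.sum()); continue
        a=np.radians(-19.2); u=(X-585.3)*np.cos(a)+(Y-290.2)*np.sin(a); v=-(X-585.3)*np.sin(a)+(Y-290.2)*np.cos(a)
        c,sz,an=cv2.minAreaRect(np.c_[X[m],Y[m]].astype(np.float32)); print(n,nm,m.sum(),np.round(c,1),np.round(sz,1),round(an,2),'u',np.percentile(u[m],[1,99]).round(1),'v',np.percentile(v[m],[1,99]).round(1),np.median(Z[m]))
E
python3 m5.py
```

```text
23.5 [579.97861857 291.27023554 233.69778099] [ 1.79918739e+02  4.70134622e-03 -1.92742978e+01] 54.89138727213269
wrist wall 5963 [607.1 282.2] [ 88.1 105.8] 70.79 u [-25.7  76.1] v [-44.   42.7] 27.616660267574957
wrist base 9154 [608.1 281.9] [130.3 124.6] 70.72 u [-32.   86.5] v [-64.5  63.1] 11.736064657284317
wrist floor? 9154 [608.1 281.9] [130.3 124.6] 70.72 u [-32.   86.5] v [-64.5  63.1] 11.736064657284317
wrist blockface 51900 [588.1 288.1] [ 80.2 111.3] 57.79 u [-45.8  59.5] v [-37.6  35.9] 235.33296455840696
top wall 1165 [569.9 295.6] [ 89.8 181.9] 70.93 u [-90.1  74.1] v [-44.3  43.5] 27.41140024635365
top base 3194 [552.2 266.4] [196.8 216.5] 70.55 u [-130.    83.1] v [-64.6  61.5] 11.776958830683043
top floor? 3175 [552.2 266.4] [196.8 216.5] 70.55 u [-129.6   83.1] v [-64.6  61.5] 11.776895504802042
top blockface 1431 [583.1 289.7] [ 58.3 119.9] 70.64 u [-61.1  57.2] v [-29.7  26.1] 235.16926924854477
```

View pics/wrist6.png

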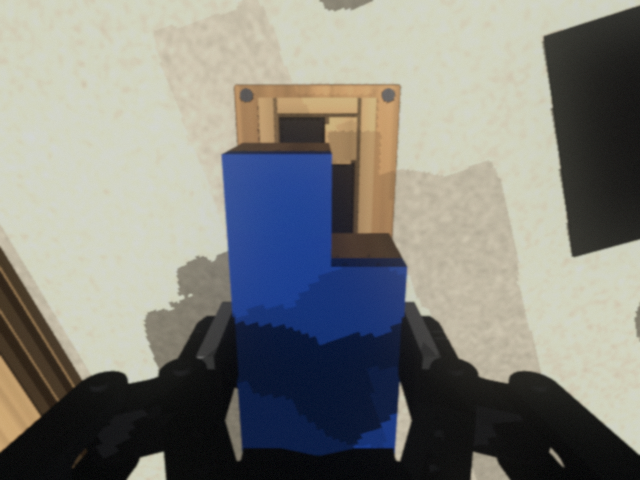

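The wrist view shows the blue block held with its step edge at (330,265) and its +x end at row 150. The pocket and key are beyond it at (330,150), and they match the block's orientation. Now I'll measure the block's pose in the hand.

```bash
python3 - <<'E'
from h import *
import pickle
a=np.radians(-19.25); ex=np.array([np.cos(a),np.sin(a)]); ey=np.array([-ex[1],ex[0]])
for n in('wrist','top'):
    d=pickle.load(open(n+'6.pkl','rb')); Q=cloud(d); X,Y,Z=Q[...,0],Q[...,1],Q[...,2]
    hsv=cv2.cvtColor(d['img'],cv2.COLOR_RGB2HSV);H,S,V=[hsv[...,i] for i in range(3)]
    m=(H>105)&(H<130)&(S>100)&(Z>228)&(Z<242)
    P=np.c_[X[m]-585.3,Y[m]-289.6]; u=P@ex; v=P@ey; print(n,m.sum(),'u',np.percentile(u,[.5,99.5]).round(1),'z',np.percentile(Z[m],[5,50,95]).round(1))
    for k in(-50,-30,0,15,35,45,55):
        w=abs(u-k)<3; 
        if w.sum()>5: print(k,np.percentile(v[w],[1,99]).round(1),np.median(Z[m][w]).round(1))
    for k in(-20,-10,5,20):
        w=abs(v-k)<3
        if w.sum()>5: print('v',k,np.percentile(u[w],[1,99]).round(1),np.median(Z[m][w]).round(1))
E
```

```text
wrist 42455 u [-47.3  59.2] z [234.3 235.3 236.2]
-50 [-19.6  10.9] 235.1
-30 [-27.5  26.7] 235.3
0 [-27.3  26.8] 235.3
15 [-27.5  27. ] 235.3
35 [-3.9 27. ] 235.3
45 [-3.8 27. ] 235.2
55 [-4.  26.9] 235.3
v -20 [-45.6  24.5] 235.3
v -10 [-46.7  24.5] 235.3
v 5 [-47.4  59.2] 235.3
v 20 [-45.2  58.9] 235.3
top 1102 u [-61.   56.7] z [232.9 235.7 238.4]
-50 [-28.7  25.4] 235.7
-30 [-28.8   6. ] 235.4
15 [-28.4   3.5] 236.1
35 [-4.5 26.6] 235.5
45 [-4.4 26.1] 235.9
55 [-4.3 26. ] 235.7
v -20 [-60.4  21.3] 235.7
v -10 [-61.3  22.5] 236.2
v 5 [-58.6  56. ] 235.7
v 20 [-59.5  56.6] 236.1
```

Call:
send_rows(
  series=[
    [45,[0,0,-0.8],[0,0,0]],
    [45,[0,0,-0.8],[0,0,0]],
    [45,[0,0,-0.6],[0,0,0]],
    [45,[0,0,-0.4],[0,0,0]],
    [45,[0,0,0],[0,0,0]],
    [45,[0,0,0],[0,0,0]],
  ],
)

```text
clock: 24.35
eef_pos: [581.5, 291.3, 79.3]
tool_rot: [-3.141, -0.002, -0.338]
force: [0.4, -0.3, -1.8]
width: 54.8
gripper_force: 64.5
```

Call:
send_rows(
  series=[
    [45,[0,0,-0.12],[0,0,0]],
    [45,[0,0,-0.1],[0,0,0]],
    [45,[0,0,-0.06],[0,0,0]],
    [45,[0,0,0],[0,0,0]],
  ],
)

```text
clock: 24.85
eef_pos: [580.1, 291.9, 60.7]
tool_rot: [3.141, 0.001, -0.337]
force: [0.8, 0.5, -2.2]
width: 54.4
gripper_force: 64.6
```

Call:
send_rows(
  series=[
    [45,[0,0,-0.06],[0,0,0]],
    [45,[0,0,-0.06],[0,0,0]],
    [45,[0,0,-0.04],[0,0,0]],
    [45,[0,0,0],[0,0,0]],
  ],
)

```text
clock: 25.35
eef_pos: [580.3, 291.9, 51.2]
tool_rot: [3.141, 0.0, -0.337]
force: [-0.5, 0.3, -2.0]
width: 54.4
gripper_force: 64.6
```

Call:
send_rows(
  series=[
    [45,[0,0,-0.04],[0,0,0]],
    [45,[0,0,-0.03],[0,0,0]],
    [45,[0,0,-0.02],[0,0,0]],
    [45,[0,0,0],[0,0,0]],
  ],
)

```text
clock: 25.85
eef_pos: [580.4, 292.0, 46.1]
tool_rot: [-3.142, -0.0, -0.337]
force: [-0.6, 0.0, -1.9]
width: 54.3
gripper_force: 64.6
```

Call:
send_rows(
  series=[
    [45,[0,0,-0.02],[0,0,0]],
    [45,[0,0,0],[0,0,0]],
    [45,[0,0,-0.02],[0,0,0]],
    [45,[0,0,0],[0,0,0]],
  ],
)

```text
clock: 26.35
eef_pos: [580.5, 292.0, 46.0]
tool_rot: [-3.14, 0.0, -0.337]
force: [-5.4, -1.5, 13.7]
width: 54.5
gripper_force: 66.5
```

Call:
send_rows(
  series=[
    [60,[0,0,0.01],[0,0,0]],
    [72,[0,0,0],[0,0,0]],
    [72,[0,0,0],[0,0,0]],
    [72,[0,0,0.4],[0,0,0]],
    [72,[0,0,0.9],[0,0,0]],
    [60,[0,0,0.9],[0,0,0]],
    [45,[0,0,0.9],[0,0,0]],
    [45,[-0.3,0.3,0],[0,0,0]],
  ],
)

```text
clock: 27.35
eef_pos: [566.9, 307.6, 237.6]
tool_rot: [-3.135, -0.01, -0.341]
force: [0.4, -0.4, -0.6]
width: 44.9
gripper_force: 0.0
```

```bash
cat > m6.py <<'E'
from h import *
s=sensors.read_state(); print(s['clock'],s['eef_pos'],np.degrees(s['tool_rot']),s['width'],s['qpos'])
a=np.radians(-19.25); ex=np.array([np.cos(a),np.sin(a)]); ey=np.array([-ex[1],ex[0]])
for n in('wrist','top','scene'):
    d=grab(n); save(d,n+'7.png'); Q=cloud(d); X,Y,Z=Q[...,0],Q[...,1],Q[...,2]
    hsv=cv2.cvtColor(d['img'],cv2.COLOR_RGB2HSV);H,S,V=[hsv[...,i] for i in range(3)]
    u=(X-585.3)*ex[0]+(Y-289.6)*ex[1]; v=(X-585.3)*ey[0]+(Y-289.6)*ey[1]
    m=(H>105)&(H<130)&(S>100)&(Z>35)&(Z<60)&(abs(u)<80)&(abs(v)<50)
    print(n,m.sum())
    if m.sum()>30:
        A=np.c_[u[m],v[m],np.ones(m.sum())]; pl=np.linalg.lstsq(A,Z[m],rcond=None)[0]
        print('u',np.percentile(u[m],[.5,99.5]).round(1),'v',np.percentile(v[m],[.5,99.5]).round(1),'Zplane',pl.round(4))
    k=(Z>92)&(Z<110)&(abs(X-520)<80)&(abs(Y-345)<80)&(V<90)
    if k.sum()>10: print('knob',k.sum(),X[k].mean().round(1),Y[k].mean().round(1))
E
python3 m6.py
```

```text
27.35 [566.86407374 307.64050181 237.62724462] [-179.6300372    -0.56935348  -19.5513    ] 44.90336148328472 [-1.01508753  0.78143756  0.87986625  1.57039421 -0.65606402  1.0942218
 -1.88582966]
wrist 10101
u [-59.   58.6] v [-26.8  28.3] Zplane [0.00000e+00 1.20000e-03 4.76612e+01]
knob 264 494.5 376.9
top 1374
u [-61.5  56.6] v [-26.8  28.4] Zplane [-1.30000e-03 -2.70000e-03  4.76754e+01]
knob 76 492.7 381.2
scene 1052
u [-60.1  59.6] v [-27.1  28.3] Zplane [ 2.8000e-03 -6.0000e-03  4.7085e+01]
knob 59 497.5 379.1
```

Call:
send_rows(
  series=[
    [45,[-0.38,0.4,0],[0,0,1]],
    [45,[-0.38,0.4,0],[0,0,1]],
    [45,[-0.38,0.4,0],[0,0,1]],
    [45,[0,0,0],[0,0,1]],
    [45,[0,0,0],[0,0,1]],
    [45,[0,0,0],[0,0,1]],
    [45,[0,0,0],[0,0,1]],
    [45,[0,0,0],[0,0,1]],
  ],
)

```text
clock: 28.5
eef_pos: [494.7, 380.5, 230.1]
tool_rot: [3.14, 0.0, 0.363]
force: [-1.0, -1.2, -0.4]
width: 45.0
gripper_force: 0.0
```

Call:
send_rows(
  series=[
    [45,[0,0,0],[0,0,1]],
    [45,[0,0,0],[0,0,1]],
    [45,[0,0,0],[0,0,1]],
    [45,[0,0,0],[0,0,1]],
    [45,[0,0,0],[0,0,1]],
    [45,[0,0,0],[0,0,1]],
    [45,[0,0,0],[0,0,1]],
    [45,[0,0,0],[0,0,1]],
  ],
)

```text
clock: 29.5
eef_pos: [494.8, 380.4, 230.0]
tool_rot: [3.141, 0.001, 1.061]
force: [-0.5, 0.3, 0.5]
width: 45.1
gripper_force: 0.0
```

Call:
send_rows(
  series=[
    [45,[0,0,0],[0,0,1]],
    [45,[0,0,0],[0,0,1]],
    [45,[0,0,0],[0,0,1]],
    [45,[0,0,0],[0,0,1]],
    [45,[0,0,0],[0,0,1]],
    [45,[0,0,0],[0,0,0.8]],
    [45,[0,0,0],[0,0,0]],
    [45,[0,0,0],[0,0,0]],
  ],
)

```text
clock: 30.5
eef_pos: [494.4, 381.2, 230.1]
tool_rot: [3.142, 0.001, 1.564]
force: [-0.7, 0.0, 0.1]
width: 45.1
gripper_force: 0.0
```

```bash
sed -i "s/'wrist','top','scene'/'wrist','scene'/" m6.py; python3 m6.py
```

```text
30.5 [494.43361675 381.19699379 230.14191262] [1.79996694e+02 4.22050041e-02 8.95867712e+01] 45.08411397156078 [-0.9236825   0.6356822   0.36873066  1.62006204 -0.26809603  0.93657792
 -0.46799637]
wrist 6386
u [-60.7  58.1] v [-26.   28.5] Zplane [ 1.60000e-03 -5.80000e-03  4.76934e+01]
knob 649 494.1 382.5
scene 1055
u [-58.9  60.8] v [-27.1  28.5] Zplane [ 5.20000e-03 -6.20000e-03  4.69685e+01]
knob 55 497.2 379.6
```

Call:
send_rows(
  series=[
    [45,[0,0.02,-0.8],[0,0,0]],
    [45,[0,0,-0.9],[0,0,0]],
    [45,[0,0,-0.7],[0,0,0]],
    [30,[0,0,0],[0,0,0]],
    [20,[0,0,0],[0,0,0]],
    [20,[0,0,0],[0,0,0]],
  ],
)

```text
clock: 31.35
eef_pos: [494.8, 383.8, 88.3]
tool_rot: [3.14, -0.002, 1.566]
force: [-1.7, 0.6, -0.7]
width: 19.8
gripper_force: 0.4
```

Call:
send_rows(
  series=[
    [20,[0.087,-0.005,0],[0,0,-1]],
    [20,[0.087,-0.01,0],[0,0,-1]],
    [20,[0.085,-0.018,0],[0,0,-1]],
    [20,[0.084,-0.025,0],[0,0,-1]],
    [20,[0.081,-0.032,0],[0,0,-1]],
    [20,[0.078,-0.039,0],[0,0,-1]],
    [20,[0.074,-0.046,0],[0,0,-1]],
    [20,[0.07,-0.052,0],[0,0,-1]],
  ],
)

```text
clock: 32.35
eef_pos: [532.6, 370.5, 88.0]
tool_rot: [-3.14, -0.002, 0.866]
force: [-1.3, 0.6, 0.2]
width: 20.2
gripper_force: 0.9
```

Call:
send_rows(
  series=[
    [20,[0.065,-0.058,0],[0,0,-1]],
    [20,[0.06,-0.063,0],[0,0,-1]],
    [20,[0.054,-0.068,0],[0,0,-1]],
    [20,[0.048,-0.073,0],[0,0,-1]],
    [20,[0.041,-0.077,0],[0,0,-1]],
    [20,[0.035,-0.08,0],[0,0,-1]],
    [20,[0.027,-0.083,0],[0,0,-1]],
    [20,[0.02,-0.085,0],[0,0,-1]],
  ],
)

```text
clock: 33.35
eef_pos: [554.0, 336.2, 88.1]
tool_rot: [-3.138, -0.002, 0.168]
force: [-1.0, 1.1, -1.5]
width: 20.1
gripper_force: 0.9
```

Call:
send_rows(
  series=[
    [20,[0.013,-0.086,0],[0,0,-1]],
    [20,[0.005,-0.087,0],[0,0,-1]],
    [20,[-0.003,-0.087,0],[0,0,-1]],
    [20,[-0.01,-0.087,0],[0,0,-1]],
    [20,[-0.018,-0.085,0],[0,0,-1]],
    [20,[-0.02,-0.06,0],[0,0,-0.8]],
    [20,[0,0,0],[0,0,0]],
  ],
)

```text
clock: 34.22
eef_pos: [553.1, 305.9, 88.1]
tool_rot: [-3.138, -0.002, -0.335]
force: [1.3, 0.5, 1.2]
width: 20.1
gripper_force: 0.7
```

Call:
send_rows(
  series=[
    [20,[-0.02,-0.05,0],[0,0,0]],
    [20,[0,0,0],[0,0,0]],
    [20,[-0.02,-0.05,0],[0,0,0]],
    [20,[0,0,0],[0,0,0]],
  ],
)

```text
clock: 34.72
eef_pos: [550.4, 300.7, 86.8]
tool_rot: [-3.138, -0.001, -0.336]
force: [3.8, 4.1, 0.1]
width: 20.1
gripper_force: 2.9
```

Call:
send_rows(
  series=[
    [20,[-0.01,-0.04,0],[0,0,0]],
    [20,[0,0,0],[0,0,0]],
  ],
)

```text
clock: 34.98
eef_pos: [550.3, 300.5, 86.8]
tool_rot: [-3.135, -0.002, -0.334]
force: [4.9, 8.9, -0.9]
width: 19.8
gripper_force: 5.1
```

Call:
send_rows(
  series=[
    [45,[0.01,0.04,0],[0,0,0]],
    [45,[0,0,0],[0,0,0]],
    [45,[0,0,0.6],[0,0,0]],
    [45,[0,0,0.9],[0,0,0]],
    [45,[0,0,0.9],[0,0,0]],
    [45,[-0.5,0.8,0],[0,0,0]],
    [45,[-0.5,0.8,0],[0,0,0]],
    [45,[0,0,0],[0,0,0]],
  ],
)

```text
clock: 35.98
eef_pos: [485.0, 399.8, 228.9]
tool_rot: [3.141, 0.004, -0.328]
force: [1.0, -0.2, 0.1]
width: 44.9
gripper_force: 0.0
```

```bash
sed -i "s/'wrist','scene'/'wrist','top','scene'/" m6.py; python3 m6.py
```

```text
35.975 [485.04345991 399.80425571 228.89295078] [179.98026655   0.25630429 -18.77623914] 44.885253280080896 [-1.23183547  0.79319065  0.92364333  1.61504178 -0.69678909  1.09670958
 -2.01484989]
wrist 7386
u [-59.7  10. ] v [-26.8  28.7] Zplane [-2.00000e-04 -1.70000e-03  4.76819e+01]
knob 906 550.9 302.9
top 1205
u [-61.2  56.8] v [-27.   28.3] Zplane [-3.00000e-04  2.20000e-03  4.76332e+01]
knob 73 548.6 301.8
scene 940
u [-57.7  60.9] v [-27.1  28.7] Zplane [ 3.30000e-03 -4.10000e-03  4.71245e+01]
knob 68 553.9 299.7
```

View pics/top7.png

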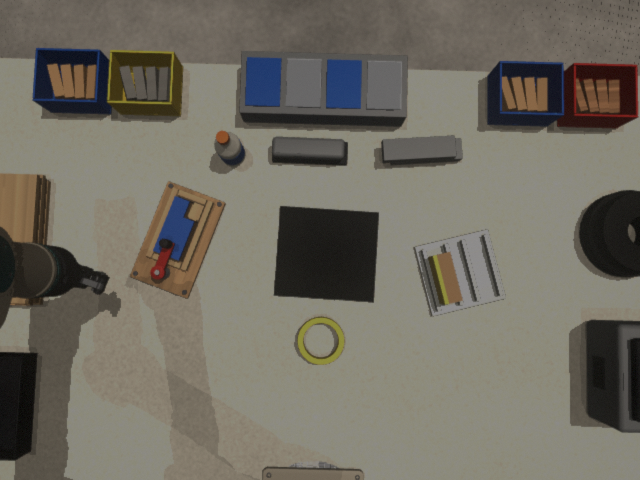

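View pics/scene7.png

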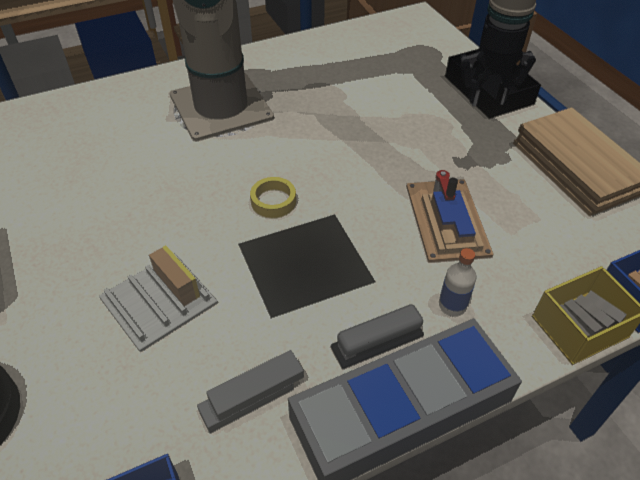

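The top and scene views show the block seated with its blue face up at (180,225). The latch is closed over it, with the knob at (166,243), and everything else is where it started. The arm is clear, so I'm handing in.

```bash
python3 -c "
from cell import ctrl
print(ctrl.finish_job())"
```

```text
the job is handed in; nothing more can be done
None
```

The job is handed in at about 36 s: the block is seated in the jig with its blue face up, the latch is back at its closed stop, the other objects look unmoved in the final pictures, and the arm is clear of everything.

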